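# Index the cheese wheel on by one portion

## Robot

A 7-joint arm with a two-finger parallel gripper is mounted at the origin on the work surface. World frame = base frame: x ahead of the robot, y to its left, z up, the work surface at z = 0. Lengths are in m, angles in rad, forces in N, time in s.
With the tool pointing down it reaches from about 0.375 to 0.925 m from the base axis. Payload 3.1 kg.
Tool frame: the origin (TCP) lies at the very end of the fingers, on their centre line; the grasp point (between the pads) lies 19 mm behind it; z points along the fingers, y is the line along which they close (so a half turn about z gives the same grasp; the last joint's range is limited). The gripper opens to 85 mm and grips with 20 to 120 N. Pads are 22 mm wide; open, the fingers measure 114 mm over their backs; the gripper's body (76 mm by 85 mm) begins 54 mm behind the grasp point. The pads swing forward as they close: fully open they stand 13 mm farther back than shut.
Start: joints at [-1.429, 0.383, 0.044, 1.598, -0.018, 1.161, -0.05], TCP at [0.154, 0.631, 0.231] pointing down, gripper open.
Joint ranges: [-2.61, 2.61], [-0.41, 2.15], [-1.48, 1.57], [0, 2.5], [-1.57, 4.71], [0.05, 1.97], [-2.85, 2.85]. Speed limits (rad/s): [2.79, 2.79, 3.14, 3.14, 3.14, 3.14, 3.14].

## Interface

Orientations are given as a unit quaternion [w, x, y, z].
In Python, from bench import manip, eyes gives the robot as it stands.
- The arm moves only by the tool jog_arm, never from a script. Its argument "plan" is one flat list of numbers, 6 for each row, row after row: the shift along the world's x, y, z in m, then the turn, a rotation vector about the world's x, y, z in rad. In form: [tx, ty, tz, rx, ry, rz, tx, ty, tz, rx, ry, rz, ...]. A call has 1 to 10 rows; each row shifts and turns the commanded pose from where the row before left it; what a row does not reach is not made up. A row lasts 1/8 s, in which the tool goes at most 62.5 mm and 10.7 degrees, less where a joint would pass 70% of its speed; a pose out of reach is approached as far as the arm can. A call is refused whole if a number of a shift passes 0.0625 or a number of a turn 0.188, either way. A call with a gripper value outside its range is refused whole. "gripper" is the gripper command: -1 is fully open, 1 is shut, values between are in proportion, set as the call begins (left out, the last holds). The fingers move at their own pace and stop on an object; "newtons" is the grip in N (left out, the last holds). Time passes only in rows, so rows that do not move let the fingers close. It gives the time, the measured TCP pose, the force, the opening and the grip force at its end, in the units of the state.
- manip.sense(): the state, without advancing time (a new reading comes with each control period).
- eyes.get_image(name): name is "scene" or "top" or "wrist"; returns the picture (420x560x3 uint8, red, green, blue); there is no depth.
- eyes.camera_params(name): a dict with "camera_matrix" (3x3 intrinsics, pixels), "extrinsics" (4x4, takes a point from camera to world coordinates). Camera axes: x right, y down, z forward; pixel columns grow to the right and rows downward; lengths in m; the calibration is good to about 2 mm. A picture is of the moment at which its call begins: read the wrist's pose just before it. camera_params takes no time and is no camera call; for the wrist camera it gives the pose at the moment of the call.
- manip.sign_off(): hands the job in; it is judged then, once.
The state is a dict: "t": time; "q": joint angles; "qd": joint speeds; "joint_efforts": joint torques, N m; "tool_pos": TCP position; "tool_rot": TCP orientation; "force": force on the tool from outside, world axes, zero at the start; "moment": the same for the moment, N m; "width": opening from 0.0 (shut) to 1.0 (fully open); "gripper_force": force on a finger pad.
Only numpy, scipy, OpenCV 4.12 (cv2) and the standard library are available. Lean on these libraries where they do the work, as an engineer would, in place of code of your own. Each camera call takes 0.05 s, during which the arm holds its last target. There are 200 camera calls.

## Task

The wheel of cheese has to go on by one portion for the next cut: draw the spring pin at the edge of the portioning turntable, turn the wheel counterclockwise (seen from above) and let the pin drop fully home in the very next hole of the ring. Do not run past that hole, keep the gripper off the cheese, do not force the pin against the ring or wrench it in a hole, and leave everything else on the table where it stands.

Things in the scene. Friction and masses are not known exactly. Their poses are not given: they have to be found in the camera images.
- dividing_ring: Fixed steel ring round the turntable, 380 mm across, top 46 mm up. Let in flush are 12 steel plates, each with an 11 mm hole, 12 mm deep, 170 mm from the axis. The plates are set by hand to the portion wanted, so the next hole lies anywhere from 26 to 34 degrees on (77 to 101 mm of arc): find it by feel. Origin: on the axis at table height; z up; the pin starts in the hole on its -y axis.
- turntable (a joint): Angle of the turntable about its upright axis, rad, counterclockwise from above is positive; 0 (give or take 0.001) at the start, the pin then in the hole on the ring's -y axis; the next hole is anywhere from 0.45 to 0.60. Plain bearing, stiff: about 0.3 N m (some 2 N at the knob) to turn, and it stays where it is left. The wooden board is 292 mm across, its top 62 mm above the table.
- knob (a point): Centre of the plunger's round black pull knob, 27 mm across and 26 mm tall, upright, on the lug at the turntable's rim, 170 mm from the axis, right above the pin. 99 mm above the table with the pin home. Below it is a 17 mm guide barrel; the lug, 36 mm wide, has its top 67 mm above the table. The knob is the one thing to pull and to turn the wheel by; it rides round with the turntable.
- plunger (a joint): Draw of the spring plunger, m, straight up: 0 is fully home, 16 mm is all the way out. A spring pushes it down with 7 N at 0, 9 N at 9 mm and 11 N at 16 mm; let go, it snaps down. The pin is clear of the ring above 9 mm; at 9 mm it rests on the ring's top face and can slide along it until it drops into a hole.
- index_pin: Steel pin of the plunger, 10 mm thick, square-ended, so 0.5 mm of play each way in its hole; at home it stands 9 mm deep in the ring and locks the turntable. Moves with the knob. Pin and ring may press on each other with 25 N at most; the spring alone makes some 10 N when the pin rides on the ring. Origin: on the pin's axis, 99 mm below the knob's centre.
- cheese: Wheel of cheese, 210 mm across, 70 mm tall, fixed in the middle of the turntable, top 132 mm above the table; one 30 degree portion is missing. Origin: centre of its underside. Turns with the turntable. A steel knife guide post, 168 mm tall, stands just beyond the ring's rim on the ring's +y side, opposite the knob. Not to be touched.
- cheese_knife: Knife, 310 mm long, wooden handle, lying flat to the right of the turntable (-y side); 20 mm tall. Bystander; origin at its underside.
- ramekin: White ceramic cup, 84 mm across, 45 mm tall, next to the turntable. Bystander; origin at its underside.
- mustard_jar: Amber glass jar, 62 mm across, 85 mm tall. Bystander; origin at its underside.
- cut_portion: White plate, 190 mm across, with a cut portion of cheese 78 mm tall. Bystander; origin at its underside.
- oil_bottle: Green bottle, 72 mm across, 230 mm tall. Bystander; origin at its underside.
- paper_cup: Brown paper cup, 80 mm across, 95 mm tall. Bystander; origin at its underside.
- bowl: White bowl, 130 mm across, 55 mm tall. Bystander; origin at its underside.

How it is judged:
On the way, in this order (a step that is already met when the one before it is completed fails the run):
1. the pin is drawn clear of its hole (value of joint plunger above 0.009 m and value of joint turntable below 0.1 rad), for 0.1 s.
2. the wheel is turned counterclockwise on the drawn pin (value of joint turntable above 0.25 rad and value of joint plunger above 0.007 m), for 0.05 s.
At the end, for the whole second after the job is handed in: the turntable stands at the next hole counterclockwise (turntable between 0.44 and 0.61 rad, where that is the only hole), at rest, with the pin fully home in it (plunger under 1.5 mm) (value of joint turntable between 0.44 and 0.61 rad and value of joint plunger below 0.0015 m and velocity of joint turntable between -0.03 and 0.03 rad/s); the robot touches nothing.
It fails at once if the pin is forced against the ring or wrenched in a hole (over 25 N between pin and ring) (contact force between index_pin and anything else above 25 N).
It fails at once if the wheel runs past the next hole (over 0.7 rad) or is turned the wrong way (under -0.1 rad) (value of joint turntable above 0.7 rad or value of joint turntable below -0.1 rad).
It fails at once if the robot touches the cheese (contact force between any of the fingers, the arm and cheese above 0.5 N).
It fails at once if a bystander is moved by more than 15 mm (distance of any of cheese_knife, ramekin, mustard_jar, cut_portion, oil_bottle, paper_cup, bowl from where it was at the start of the episode above 0.015 m).
It also fails if it takes over 64 s, if anything falls off the work surface, if the arm or the gripper's body presses on something with over 40 N, if the wrist force passes 120 N, or if a joint passes its speed limit or range.

## Working session

There is one attempt and no reset: what is moved stays moved. The work goes in short steps, Python scripts to look and compute and a tool call to move; the robot and the scene stay as the last step left them, time stands still between calls to the robot, and variables do not carry over. Pictures are saved under pics/ and viewed, at most 10 in all, crops included, and the job is handed in when it is done.

Besides the shell and the picture viewer there is one more tool, called after "Request:" as a command line: name --argument value ..., lists and objects as JSON in quotes. jog_arm: Moves the arm, as the interface text tells. Its arguments: {"type":"object","properties":{"plan":{"type":"array","items":{"type":"number"}},"gripper":{"type":"number"},"newtons":{"type":"number"}},"required":["plan"]}

```bash
mkdir -p pics
python3 - <<'E'
from bench import manip, eyes
import cv2
s=manip.sense();print({k:(s[k]) for k in("t","tool_pos","tool_rot","force","width")})
for n in("scene","top"):
    im=eyes.get_image(n);cv2.imwrite(f"pics/{n}0.png",im[:,:,::-1])
E
```

```text
{'t': 0.0, 'tool_pos': array([0.15417131, 0.6304752 , 0.22986981]), 'tool_rot': array([-7.98197716e-05,  1.19575446e-01,  9.92824255e-01, -1.30572827e-03]), 'force': array([-0.49741033,  0.28341968, -0.33054307]), 'width': 0.9986216824640222}
```

View pics/scene0.png

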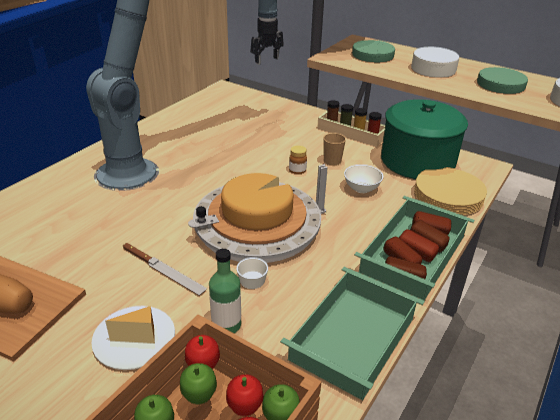

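View pics/top0.png

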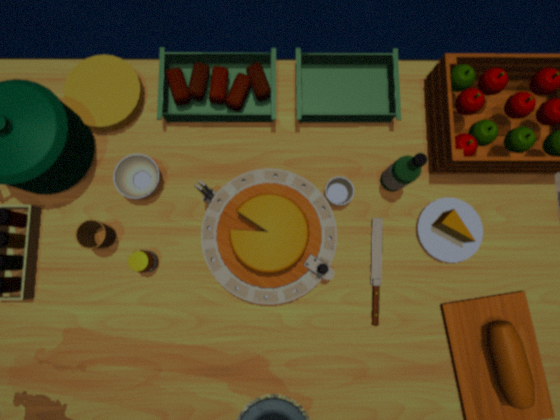

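The scene view shows the knob at about (201,212). In the top view the knob is at (322,269), the ring centre at (269,236) and the post at (205,190).

```bash
cat > h.py <<'E'
import numpy as np, cv2
from bench import manip, eyes
def ray(n,uv,P=None):
    P=P or eyes.camera_params(n);K=np.array(P["camera_matrix"]);E=np.array(P["extrinsics"])
    d=E[:3,:3]@np.linalg.solve(K,[uv[0],uv[1],1]);return E[:3,3],d/np.linalg.norm(d)
def tri(rs):
    A=sum(np.eye(3)-np.outer(d,d) for o,d in rs);b=sum((np.eye(3)-np.outer(d,d))@o for o,d in rs)
    p=np.linalg.solve(A,b);return p,[np.linalg.norm(np.cross(p-o,d)) for o,d in rs]
def atz(r,z): o,d=r;return o+d*(z-o[2])/d[2]
E
python3 - <<'E'
from h import *
print(tri([ray("scene",(201,212)),ray("top",(322,269))]))
print("knob z99",atz(ray("top",(322,269)),.105),"centre",atz(ray("top",(269,236)),.046))
print("post",atz(ray("top",(203,188)),.168))
for n,uv in(("ramekin",(340,192)),("jar",(140,261)),("knife",(376,272))):print(n,atz(ray("top",uv),.03))
print(eyes.camera_params("wrist")["extrinsics"],manip.sense()["tool_pos"])
for n,b in(("scene",(170,190,80,60)),("top",(285,235,80,60))):
    x,y,w,h=b;im=cv2.imread(f"pics/{n}0.png")[y:y+h,x:x+w]
    cv2.imwrite(f"pics/{n}c.png",cv2.resize(im,None,fx=5,fy=5,interpolation=cv2.INTER_CUBIC))
a=np.vstack([cv2.imread("pics/scenec.png"),cv2.imread("pics/topc.png")]);cv2.imwrite("pics/c.png",a)
E
```

```text
(array([ 0.45057835, -0.13144602,  0.09807666]), [np.float64(0.00030095334175209306), np.float64(0.00030095334175205023)])
knob z99 [ 0.45086125 -0.13035052  0.105     ] centre [0.5420316  0.00869577 0.046     ]
post [0.65387598 0.17450649 0.168     ]
ramekin [ 0.67041411 -0.19651676  0.03      ]
jar [0.47364737 0.36979095 0.03      ]
knife [ 0.44163245 -0.29206558  0.03      ]
[[ 0.23640216  0.92819779  0.28733758  0.08071531]
 [ 0.97165253 -0.22512204 -0.07219027  0.64843359]
 [-0.00232083  0.29625822 -0.95510506  0.37212038]
 [ 0.          0.          0.          1.        ]] [0.15415207 0.63058838 0.23002466]
```

View pics/c.png

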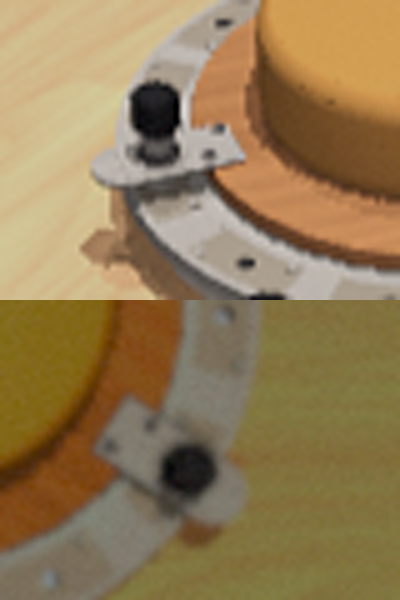

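The zoomed crops put the knob at scene (201,212.4) and top (322.6,268.5), so it triangulates to (0.451, −0.131, 0.098). That agrees with the given 99 mm height and 170 mm radius. I'll move above it with the fingers closing tangentially.

Request:
jog_arm --plan '[0.034, -0.0475, 0, 0, 0, -0.119, 0.034, -0.0475, 0, 0, 0, -0.119, 0.034, -0.0475, 0, 0, 0, -0.119, 0.034, -0.0475, 0, 0, 0, -0.119, 0.034, -0.0475, 0, 0, 0, -0.119, 0.034, -0.0475, 0, 0, 0, -0.119, 0.034, -0.0475, 0, 0, 0, -0.119, 0.034, -0.0475, 0, 0, 0, -0.119]' --gripper -1

```text
t: 1.1
tool_pos: [0.4269, 0.2496, 0.231]
tool_rot: [-0.0, 0.563, 0.827, -0.0]
force: [0.0, -0.2, 0.3]
width: 1.002
gripper_force: 0.0
```

Request:
jog_arm --plan '[0.0034, -0.0477, 0, 0, 0, -0.119, 0.0034, -0.0477, 0, 0, 0, -0.119, 0.0034, -0.0477, 0, 0, 0, -0.119, 0.0034, -0.0477, 0, 0, 0, -0.119, 0.0034, -0.0477, 0, 0, 0, -0.119, 0.0034, -0.0477, 0, 0, 0, -0.119, 0.0034, -0.0477, 0, 0, 0, -0.119, 0.0034, -0.0477, 0, 0, 0, -0.119, 0, 0, 0, 0, 0, 0, 0, 0, 0, 0, 0, 0]'

```text
t: 2.35
tool_pos: [0.4532, -0.1297, 0.2309]
tool_rot: [-0.001, 0.878, 0.479, -0.0]
force: [0.4, 0.0, -0.0]
width: 0.998
gripper_force: 0.0
```

Run:
```python
from h import *
s=manip.sense();print({k:s[k] for k in("t","q","tool_pos","tool_rot","force","width")})
P=eyes.camera_params("wrist");print(P["extrinsics"])
im=eyes.get_image("wrist");cv2.imwrite("pics/w1.png",im[:,:,::-1]);np.save("w1.npy",P["extrinsics"])
```

```text
{'t': 2.35, 'q': array([-0.61726666,  0.02322827,  0.8328807 ,  2.04343633, -0.01993069,
        1.08364706, -0.34790661]), 'tool_pos': array([ 0.45315431, -0.12970563,  0.23088121]), 'tool_rot': array([-5.00802773e-04,  8.78046757e-01,  4.78574528e-01, -2.51783425e-04]), 'force': array([ 0.36202572,  0.00083974, -0.03857854]), 'width': 0.9984086900617777}
[[ 8.40997429e-01 -5.17179086e-01 -1.58899709e-01  4.93576303e-01]
 [-5.41039046e-01 -8.03760108e-01 -2.47480179e-01 -6.69156107e-02]
 [ 2.74325272e-04  2.94101141e-01 -9.55774264e-01  3.73004078e-01]
 [ 0.00000000e+00  0.00000000e+00  0.00000000e+00  1.00000000e+00]]
```

View pics/w1.png

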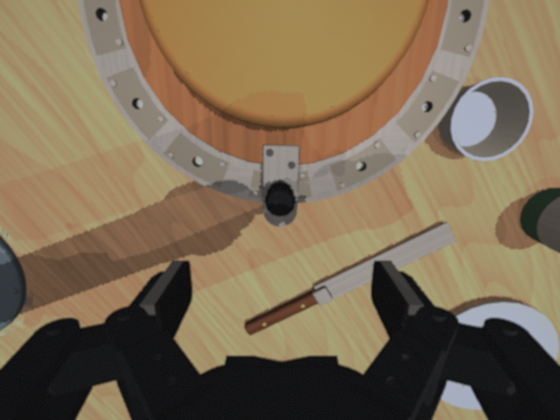

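The wrist view shows the knob top at (279,195), the next hole counterclockwise at (361,166), and the other holes at (427,106), (465,15), (197,161), (138,103) and (101,14). I'll fit the axis to those holes and compute the knob angle and next-hole angle.

Run:
```python
from h import *
from scipy.optimize import least_squares
P=eyes.camera_params("wrist");im=cv2.imread("pics/w1.png",0)
px=[(361,166),(427,106),(465,15),(197,161),(138,103),(101,14)];ref=[]
for u,v in px:
    w=im[v-7:v+8,u-7:u+8].astype(float);wt=np.clip(np.percentile(w,15)+15-w,0,None)
    yy,xx=np.mgrid[-7:8,-7:8];wt*=(xx**2+yy**2<45);ref.append((u+(wt*xx).sum()/wt.sum(),v+(wt*yy).sum()/wt.sum()))
print(np.round(ref,1))
H=np.array([atz(ray("wrist",r,P),.046)[:2] for r in ref])
f=least_squares(lambda c:np.linalg.norm(H-c[:2],axis=1)-c[2],[.54,.01,.17]);c=f.x;print("centre,r",c,"res",f.fun)
K,r=tri([ray("scene",(201,212.4)),ray("top",(322.6,268.5)),ray("wrist",(279,197),P)]);print("knob",K,r)
print("wrist@.112 top (279,195)",atz(ray("wrist",(279,195),P),.112))
a=lambda p:np.degrees(np.arctan2(p[1]-c[1],p[0]-c[0]))
print("ang knob",a(K),"holes",[a(h) for h in H],"knob r",np.hypot(*(K[:2]-c[:2])))
```

```text
[[363.2 166.8]
 [428.9 106. ]
 [466.2  14.6]
 [194.6 162.6]
 [134.6 102.9]
 [ 99.6  12.6]]
centre,r [0.54402136 0.00938757 0.17092652] res [-8.23603991e-05 -1.46691694e-04  1.50838048e-04  2.52210631e-04
 -1.43671051e-04 -3.03255347e-05]
knob [ 0.45106452 -0.13140837  0.09664495] [np.float64(0.0008093285404626811), np.float64(0.0019329277559366244), np.float64(0.002106357375825564)]
wrist@.112 top (279,195) [ 0.45412049 -0.12424058  0.112     ]
ang knob -123.43374181687918 holes [np.float64(-92.39740065333037), np.float64(-62.77237830090394), np.float64(-34.17085294345215), np.float64(-155.94576920342706), np.float64(176.29539865064328), np.float64(148.33020685593246)] knob r 0.1687141692569334
```

Request:
jog_arm --plan '[-0.0012, -0.0012, -0.03, 0, 0, 0, -0.0012, -0.0012, -0.03, 0, 0, 0, 0, 0, -0.03, 0, 0, 0, 0, 0, -0.03, 0, 0, 0, 0, 0, -0.03, 0, 0, 0, 0, 0, 0, 0, 0, 0]'

```text
t: 3.15
tool_pos: [0.4489, -0.1304, 0.0791]
tool_rot: [-0.002, 0.877, 0.48, -0.003]
force: [0.2, 0.0, -1.1]
width: 0.999
gripper_force: 0.0
```

Request:
jog_arm --plan '[0, 0, 0, 0, 0, 0, 0, 0, 0, 0, 0, 0, 0, 0, 0, 0, 0, 0, 0, 0, 0, 0, 0, 0, 0, 0, 0, 0, 0, 0]' --gripper 0 --newtons 20

```text
t: 3.78
tool_pos: [0.4513, -0.1326, 0.0815]
tool_rot: [0.0, 0.878, 0.478, 0.0]
force: [0.2, 0.9, 0.3]
width: 0.503
gripper_force: 0.0
```

Run:
```python
from h import *
s=manip.sense();print({k:s[k] for k in("t","tool_pos","force","width")})
im=eyes.get_image("wrist");cv2.imwrite("pics/w2.png",im[:,:,::-1])
```

```text
{'t': 3.775, 'tool_pos': array([ 0.45131693, -0.13258569,  0.08151853]), 'force': array([0.20318903, 0.86664113, 0.33777895]), 'width': 0.5032899971702549}
```

View pics/w2.png

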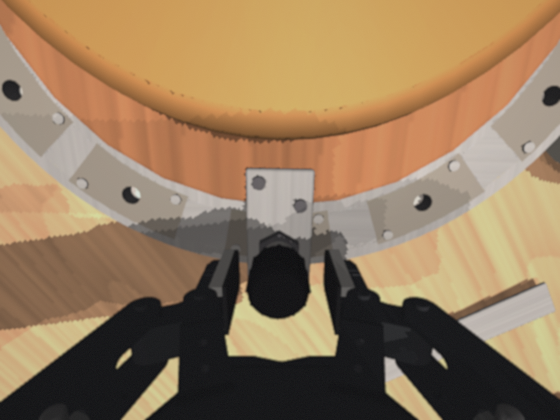

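The knob at (279,285) sits centred between the pads at columns 237 and 325. The next hole shows at (423,202). I'll close gently.

Request:
jog_arm --plan '[0, 0, 0, 0, 0, 0, 0, 0, 0, 0, 0, 0, 0, 0, 0, 0, 0, 0, 0, 0, 0, 0, 0, 0]' --gripper 0.5 --newtons 20

```text
t: 4.32
tool_pos: [0.4504, -0.1322, 0.0813]
tool_rot: [-0.001, 0.878, 0.478, -0.0]
force: [-2.6, 2.0, 5.7]
width: 0.307
gripper_force: 20.6
```

Run:
```python
from h import *
s=manip.sense();print({k:s[k] for k in("t","tool_pos","force","moment","width","gripper_force")})
P=eyes.camera_params("wrist");C=np.array([.54402,.00939])
p=atz(ray("wrist",(423,202),P),.046)[:2]-C;k=np.array([.4508,-.132])-C
print(np.hypot(*p),np.degrees(np.arctan2(p[1],p[0])-np.arctan2(k[1],k[0])))
```

```text
{'t': 4.325, 'tool_pos': array([ 0.45044282, -0.13222298,  0.08128838]), 'force': array([-2.61209083,  1.9963732 ,  5.6995328 ]), 'moment': array([ 0.26656428,  0.62099344, -0.02660519]), 'width': 0.30720438113756415, 'gripper_force': 20.558921098709106}
0.16905144565958236 30.119873726746913
```

Request:
jog_arm --plan '[0, 0, 0.004, 0, 0, 0, 0, 0, 0.004, 0, 0, 0, 0, 0, 0.004, 0, 0, 0, 0, 0, 0.001, 0, 0, 0, 0, 0, 0, 0, 0, 0, 0, 0, 0, 0, 0, 0]' --gripper 0.6 --newtons 35

```text
t: 5.08
tool_pos: [0.4504, -0.1323, 0.0939]
tool_rot: [-0.001, 0.878, 0.479, -0.001]
force: [-0.3, 1.5, -9.4]
width: 0.303
gripper_force: 35.1
```

Run:
```python
import numpy as np
a0=np.radians(-123.45);r=.1698
def d(ts):
    p=r*np.c_[np.cos(a0+ts),np.sin(a0+ts)];print(np.round(np.diff(p,axis=0),4).tolist())
d(np.arange(0,.441,.05)); d(np.arange(.40,.6,.02))
```

```text
[[0.0072, -0.0045], [0.0074, -0.0041], [0.0076, -0.0038], [0.0078, -0.0034], [0.0079, -0.003], [0.0081, -0.0026], [0.0082, -0.0022], [0.0083, -0.0018]]
[[0.0033, -0.0006], [0.0034, -0.0005], [0.0034, -0.0005], [0.0034, -0.0004], [0.0034, -0.0003], [0.0034, -0.0003], [0.0034, -0.0002], [0.0034, -0.0001], [0.0034, -0.0]]
```

Request:
jog_arm --plan '[0.0072, -0.0045, 0, 0, 0, 0.05, 0.0074, -0.0041, 0, 0, 0, 0.05, 0.0076, -0.0038, 0, 0, 0, 0.05, 0.0078, -0.0034, 0, 0, 0, 0.05, 0, 0, 0, 0, 0, 0]'

```text
t: 5.7
tool_pos: [0.4813, -0.1485, 0.094]
tool_rot: [0.0, 0.826, 0.564, -0.0]
force: [1.1, 0.4, -11.3]
width: 0.303
gripper_force: 35.3
```

Request:
jog_arm --plan '[0.0079, -0.003, 0, 0, 0, 0.05, 0.0081, -0.0026, 0, 0, 0, 0.05, 0.0082, -0.0022, 0, 0, 0, 0.05, 0.0083, -0.0018, 0, 0, 0, 0.05, 0, 0, 0, 0, 0, 0, 0, 0, 0, 0, 0, 0]'

```text
t: 6.45
tool_pos: [0.5136, -0.1579, 0.0941]
tool_rot: [0.0, 0.766, 0.643, -0.0]
force: [2.3, 0.6, -10.4]
width: 0.301
gripper_force: 35.4
```

Run:
```python
from h import *
s=manip.sense();print({k:s[k] for k in("t","tool_pos","force","moment","width","gripper_force")})
p=s["tool_pos"][:2]-[.54402,.00939];print(np.hypot(*p),np.arctan2(p[1],p[0])-np.radians(-123.45))
im=eyes.get_image("wrist");cv2.imwrite("pics/w3.png",im[:,:,::-1])
```

```text
{'t': 6.45, 'tool_pos': array([ 0.51361859, -0.15792923,  0.09414937]), 'force': array([  2.34000355,   0.60436191, -10.42909839]), 'moment': array([ 0.12265748, -0.21756101,  0.03957219]), 'width': 0.3010463536317797, 'gripper_force': 35.39689600467682}
0.17005873073392844 0.40407639080402724
```

View pics/w3.png

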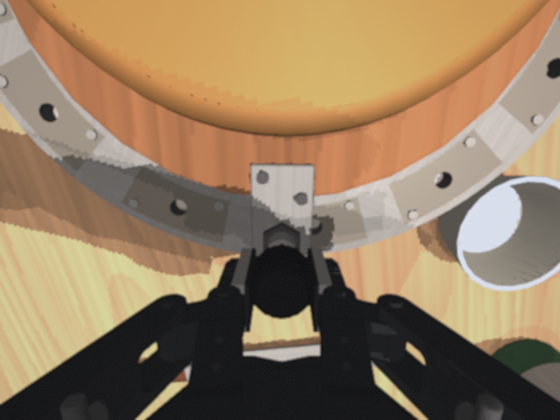

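The next hole peeks out just right of the lug at (317,226). I'll lower the pin softly onto the ring's face.

Request:
jog_arm --plan '[0, 0, -0.001, 0, 0, 0, 0, 0, -0.001, 0, 0, 0, 0, 0, -0.001, 0, 0, 0, 0, 0, 0, 0, 0, 0, 0, 0, 0, 0, 0, 0]'

```text
t: 7.12
tool_pos: [0.5136, -0.158, 0.0912]
tool_rot: [-0.0, 0.766, 0.643, 0.0]
force: [0.0, 0.2, -11.8]
width: 0.302
gripper_force: 35.5
```

Request:
jog_arm --plan '[0, 0, -0.0005, 0, 0, 0, 0, 0, 0, 0, 0, 0]'

```text
t: 7.38
tool_pos: [0.5136, -0.158, 0.0908]
tool_rot: [-0.0, 0.766, 0.643, 0.0]
force: [0.8, 0.5, -10.9]
width: 0.302
gripper_force: 35.5
```

Run:
```python
from h import *
P=eyes.camera_params("wrist");C=np.array([.54402,.00939])
for u in(315,317,319):
    p=atz(ray("wrist",(u,226),P),.046)[:2]-C;print(np.hypot(*p),np.arctan2(p[1],p[0])-np.radians(-123.45))
```

```text
0.16778968077151224 0.5347776487666809
0.1679543480709021 0.5424452118795873
0.1681288735440984 0.5500974576110156
```

Request:
jog_arm --plan '[0, 0, -0.0004, 0, 0, 0, 0, 0, 0, 0, 0, 0]'

```text
t: 7.62
tool_pos: [0.5136, -0.1579, 0.0905]
tool_rot: [-0.0, 0.766, 0.643, 0.0]
force: [0.4, 1.9, -8.3]
width: 0.301
gripper_force: 35.6
```

Request:
jog_arm --plan '[0, 0, -0.0003, 0, 0, 0, 0, 0, 0, 0, 0, 0]'

```text
t: 7.88
tool_pos: [0.5137, -0.158, 0.0905]
tool_rot: [-0.0, 0.766, 0.643, 0.0]
force: [-1.5, 1.9, -3.7]
width: 0.299
gripper_force: 35.9
```

Contact: the pin rests on the ring. Opening to a loose cage now.

Request:
jog_arm --plan '[0, 0, 0, 0, 0, 0, 0, 0, 0, 0, 0, 0, 0, 0, 0, 0, 0, 0]' --gripper 0.24 --newtons 20

```text
t: 8.25
tool_pos: [0.5148, -0.1587, 0.091]
tool_rot: [0.001, 0.766, 0.643, 0.001]
force: [0.1, 0.3, -0.0]
width: 0.378
gripper_force: 0.0
```

Request:
jog_arm --plan '[0, 0, -0.003, 0, 0, 0, 0, 0, -0.002, 0, 0, 0, 0, 0, 0, 0, 0, 0]'

```text
t: 8.62
tool_pos: [0.5134, -0.1579, 0.0847]
tool_rot: [-0.0, 0.766, 0.643, -0.0]
force: [0.1, 0.1, 0.6]
width: 0.378
gripper_force: 0.0
```

Request:
jog_arm --plan '[0.0033, -0.0006, 0, 0, 0, 0.02, 0.0034, -0.0005, 0, 0, 0, 0.02, 0.0034, -0.0005, 0, 0, 0, 0.02, 0, 0, 0, 0, 0, 0]'

```text
t: 9.12
tool_pos: [0.5239, -0.1597, 0.0848]
tool_rot: [0.0, 0.746, 0.666, -0.0]
force: [-2.1, -0.5, -0.2]
width: 0.382
gripper_force: 0.8
```

Request:
jog_arm --plan '[0.0017, -0.0002, 0, 0, 0, 0.01, 0.0017, -0.0002, 0, 0, 0, 0.01, 0.0017, -0.0002, 0, 0, 0, 0.01, 0.0017, -0.0001, 0, 0, 0, 0.01, 0, 0, 0, 0, 0, 0]'

```text
t: 9.75
tool_pos: [0.5308, -0.1604, 0.085]
tool_rot: [0.0, 0.732, 0.681, 0.0]
force: [-2.0, 0.2, -1.7]
width: 0.376
gripper_force: 1.0
```

Request:
jog_arm --plan '[0.0009, -0.0001, 0, 0, 0, 0.005, 0.0008, 0, 0, 0, 0, 0.005, 0.0009, -0.0001, 0, 0, 0, 0.005, 0.0008, 0, 0, 0, 0, 0.005, 0, 0, 0, 0, 0, 0]'

```text
t: 10.38
tool_pos: [0.5341, -0.1606, 0.0851]
tool_rot: [0.0, 0.726, 0.688, 0.0]
force: [-2.4, 0.5, -1.4]
width: 0.378
gripper_force: 1.1
```

Request:
jog_arm --plan '[0.0008, 0, 0, 0, 0, 0.005, 0.0008, 0, 0, 0, 0, 0.005, 0, 0, 0, 0, 0, 0]'

```text
t: 10.75
tool_pos: [0.5358, -0.1606, 0.0852]
tool_rot: [0.0, 0.722, 0.692, 0.0]
force: [-2.6, -0.2, -2.0]
width: 0.382
gripper_force: 1.1
```

Request:
jog_arm --plan '[0.0006, 0, 0, 0, 0, 0.004, 0.0006, 0, 0, 0, 0, 0.004, 0, 0, 0, 0, 0, 0]'

```text
t: 11.12
tool_pos: [0.5376, -0.1605, 0.0854]
tool_rot: [0.001, 0.719, 0.695, 0.0]
force: [-1.2, 0.3, -0.6]
width: 0.378
gripper_force: 0.8
```

Request:
jog_arm --plan '[0.0006, 0, 0, 0, 0, 0.004, 0, 0, 0, 0, 0, 0]'

```text
t: 11.38
tool_pos: [0.5379, -0.1605, 0.0854]
tool_rot: [0.0, 0.718, 0.696, 0.0]
force: [-1.2, 0.7, -0.0]
width: 0.385
gripper_force: 0.7
```

Request:
jog_arm --plan '[0.0006, 0, 0, 0, 0, 0.004, 0, 0, 0, 0, 0, 0]'

```text
t: 11.62
tool_pos: [0.5384, -0.1605, 0.0854]
tool_rot: [0.0, 0.717, 0.698, 0.0]
force: [-1.8, -0.2, 1.2]
width: 0.377
gripper_force: 0.8
```

Request:
jog_arm --plan '[0.0006, 0, 0, 0, 0, 0.004, 0, 0, 0, 0, 0, 0]'

```text
t: 11.88
tool_pos: [0.5386, -0.1605, 0.0852]
tool_rot: [-0.0, 0.715, 0.699, 0.0]
force: [-2.3, -0.6, 1.6]
width: 0.382
gripper_force: 1.0
```

Run:
```python
from h import *
print(manip.sense()["force"],manip.sense()["tool_pos"])
a=eyes.get_image("wrist")[:,:,::-1];b=eyes.get_image("scene")[:,:,::-1]
a=a[180:330,200:350];b=b[170:270,170:270]
cv2.imwrite("pics/w4.png",np.hstack([cv2.resize(a,(400,400)),cv2.resize(b,(400,400),interpolation=cv2.INTER_CUBIC)]))
```

```text
[-2.29268813 -0.58328429  1.6155021 ] [ 0.53859673 -0.16051885  0.08520973]
```

View pics/w4.png

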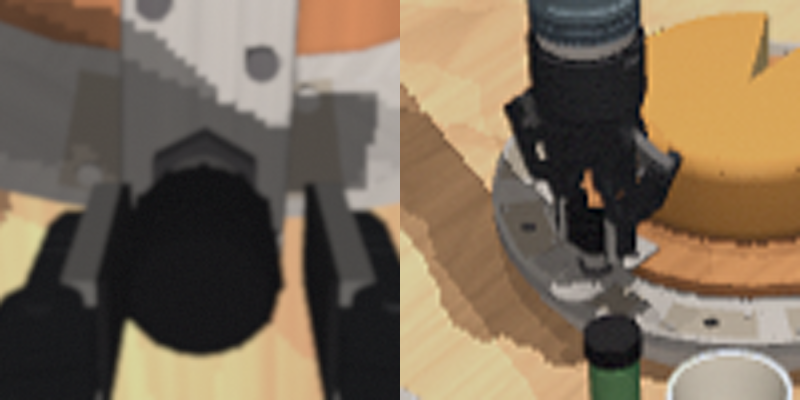

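The knob (crop 130–282, about 57 px wide) bears on the trailing finger. Its width is about what it was at home, 58 px, so the pin may already have dropped. One more small push will show whether it's locked.

Request:
jog_arm --plan '[0.0008, 0, 0, 0, 0, 0.004, 0, 0, 0, 0, 0, 0]'

```text
t: 12.22
tool_pos: [0.5387, -0.1605, 0.0849]
tool_rot: [-0.001, 0.714, 0.7, -0.0]
force: [-3.9, 0.1, 3.0]
width: 0.378
gripper_force: 1.9
```

Request:
jog_arm --plan '[0.0008, 0, 0, 0, 0, 0.004, 0, 0, 0, 0, 0, 0]'

```text
t: 12.48
tool_pos: [0.5388, -0.1604, 0.0848]
tool_rot: [-0.001, 0.712, 0.702, -0.001]
force: [-5.0, 0.1, 4.0]
width: 0.383
gripper_force: 2.7
```

The tool has stalled while the force rises, so the pin is locked in the hole. I'll back off to centre, open, lift away and check.

Request:
jog_arm --plan '[-0.002, 0, 0, 0, 0, 0, -0.002, 0, 0, 0, 0, 0, 0, 0, 0, 0, 0, 0]'

```text
t: 12.85
tool_pos: [0.5372, -0.1605, 0.0854]
tool_rot: [0.001, 0.712, 0.702, 0.001]
force: [-0.5, 0.7, -0.3]
width: 0.381
gripper_force: 0.0
```

Request:
jog_arm --plan '[0, 0, 0, 0, 0, 0, 0, 0, 0, 0, 0, 0, 0, 0, 0, 0, 0, 0]' --gripper -0.2

```text
t: 13.22
tool_pos: [0.5363, -0.1605, 0.0851]
tool_rot: [0.0, 0.712, 0.702, 0.0]
force: [0.2, 0.8, 0.0]
width: 0.603
gripper_force: 0.0
```

Request:
jog_arm --plan '[0, 0, 0.01, 0, 0, 0, 0, 0, 0.03, 0, 0, 0, 0, 0, 0.03, 0, 0, 0, 0, 0, 0.03, 0, 0, 0, 0, 0, 0, 0, 0, 0, 0, 0, 0, 0, 0, 0]'

```text
t: 13.98
tool_pos: [0.5358, -0.1603, 0.1848]
tool_rot: [-0.0, 0.712, 0.702, 0.0]
force: [-0.6, 1.2, 0.1]
width: 0.602
gripper_force: 0.0
```

Run:
```python
from h import *
s=manip.sense();print(s["t"],s["force"],s["tool_pos"])
P=eyes.camera_params("wrist");print(np.array(P["extrinsics"]).tolist())
a=eyes.get_image("wrist")[:,:,::-1];b=eyes.get_image("scene")[:,:,::-1]
cv2.imwrite("pics/w5.png",np.hstack([cv2.resize(a[120:270,200:350],(400,400),interpolation=cv2.INTER_CUBIC),cv2.resize(b[190:270,180:260],(400,400),interpolation=cv2.INTER_CUBIC)]))
```

```text
13.975 [-0.62283445  1.20928786  0.05652041] [ 0.53578661 -0.16027251  0.18480505]
[[0.9999033872642974, -0.013557913459361975, -0.003065798429526666, 0.5364868690925267], [-0.013859549738419692, -0.9555664014372706, -0.29444993687428644, -0.08544612431021338], [0.0010625527894213324, 0.29446397984617995, -0.9556619881290225, 0.32695518719488004], [0.0, 0.0, 0.0, 1.0]]
```

View pics/w5.png

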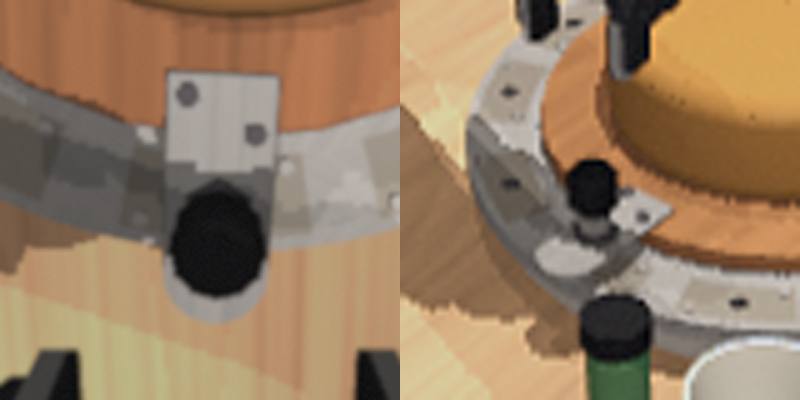

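In the wrist crop the knob is at image (281.4,211.1), and in the scene crop at (218.6,227.6). I'll triangulate its height.

Run:
```python
from h import *
K,r=tri([ray("wrist",(281.4,210.5)),ray("scene",(218.6,227.6))]);C=np.array([.54402,.00939]);p=K[:2]-C
print(K,r,np.hypot(*p),np.arctan2(p[1],p[0])-np.radians(-123.45))
for z in(.099,.108):
    q=np.array([*(C+.17*np.array([np.cos(np.radians(-123.45)+.53),np.sin(np.radians(-123.45)+.53)])),z])
    for n in("scene","wrist"):
        P=eyes.camera_params(n);E=np.linalg.inv(P["extrinsics"]);c=np.array(P["camera_matrix"])@(E@[*q,1])[:3];print(z,n,c[:2]/c[2])
```

```text
[ 0.53517484 -0.15934512  0.09753303] [np.float64(0.00016781327752771674), np.float64(0.00016781327752772425)] 0.16896679552465738 0.5314402115256454
0.099 scene [218.1931527  227.31138607]
0.099 wrist [281.21052967 212.21266083]
0.108 scene [218.04177236 224.67332292]
0.108 wrist [281.19879649 215.9878277 ]
```

The knob is at z ≈ 0.098, its home height, and the turntable is at about 0.53 rad. The gripper is clear, so I'm handing it in.

```bash
python3 -c "
from bench import manip
print(manip.sign_off())"
```

```text
the job is handed in; nothing more can be done
None
```

The wheel is one portion on: the turntable stands at about 0.53 rad, the pin is locked in the next hole with the knob measured back at its home height, the gripper is clear, and the job is handed in (no verdict was returned).

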